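Swing the main isolator to off and line up its padlock holes

TASK

The paint mixer is to be locked out for cleaning. Swing the long handle of the main isolator (the larger of the two grey boxes, the one with the steel padlock lug) round to off, so that the hole in the handle's steel tail plate lies over the hole in the fixed lug and a padlock would go through both, and let go; the handle can swing past this point, and stays where it is left. Leave the small isolator on, and do not disturb the glass flask.

Things in the scene. Friction and masses are not known exactly. Their poses are not given: they have to be found in the camera images.
- main_isolator: Larger grey steel isolator box, 110 x 150 mm and 60 mm high, lying face up on the worktop; it does not move. Origin at the centre of its underside, z up. Its handle turns about a vertical axis 45 mm along +y from the origin. A fixed steel lug (36 mm wide, 5 mm thick) sticks out over the +y edge with an 18 mm hole, centred 91 mm along +y from the origin, 46 mm from the handle's axis, at height 61 to 66 mm.
- main_handle (a joint): Angle of the main isolator's handle: it grows counterclockwise seen from above, 0 to 2.1 rad (hard stops). At 0 (on) its black arm points along the box's -x, at pi/2 (off) along its -y. Stiff (turns with about 3 N at the grip); stays where it is left. Starts at 0 to 0.45.
- main_grip (a point): Upright round black grip at the end of the main handle's arm (arm 18 mm wide, top at height 89 mm), 85 mm from the handle's axis. The grip is 26 mm in diameter at most and reaches from the arm up to height 142 mm; this point is on its centre line at height 121 mm. It turns with the handle. Pinch it, or push it from the side.
- tail_hole (a point): Centre of the 18 mm hole in the main handle's steel tail plate (34 mm wide, 5 mm thick, at height 69 to 74 mm), which points away from the grip. The hole is 46 mm from the handle's axis; at pi/2 it lies right over the lug's hole.
- small_isolator: Smaller grey isolator box, 80 x 100 mm and 50 mm high, without a lug; it does not move. Origin at the centre of its underside, z up. Its short handle turns about the vertical axis through the origin: an arm of 48 mm with an upright grip of 20 mm diameter whose top is at height 110 mm.
- small_handle (a joint): Angle of the small isolator's handle, as for the main one: 0 (on) with the arm along the box's -x, growing counterclockwise. Starts at 0 to 0.2; to be left on.
- flask: Loose clear glass flask, 60 mm in diameter, 132 mm high, standing on the worktop behind the isolators. Origin at the centre of its underside, z up. To be left alone.

How it is judged:
At the end, for the whole second after the job is handed in: The main isolator's handle rests within 10 degrees of off (pi/2), its tail hole within 8 mm of the lug's hole; the small isolator's handle is still on (below 0.35 rad); the flask stands upright within 20 mm of where it was (value of joint main_handle between 1.396 and 1.745 rad and velocity of joint main_handle between -0.05 and 0.05 rad/s and value of joint small_handle below 0.35 rad and distance of flask from where it was at the start of the episode below 0.02 m and angle between flask's own z axis and vertical below 0.17 rad); the robot touches nothing.
It fails at once if the small isolator's handle is swung from on (value of joint small_handle above 0.35 rad).
It fails at once if the flask is shifted by more than 20 mm or tipped (distance of flask from where it was at the start of the episode above 0.02 m or angle between flask's own z axis and vertical above 0.17 rad).
It also fails if it takes over 32 s, if anything falls off the work surface, if the arm or the gripper's body presses on something with over 40 N, if the wrist force passes 120 N, or if a joint passes its speed limit or range.

ROBOT

A 7-joint arm with a two-finger parallel gripper is mounted at the origin on a cart in front of the work surface, level with it; the furniture and walls round the work are solid. World frame = base frame: x ahead of the robot, y to its left, z up, the work surface at z = 0. Lengths are in m, angles in rad, forces in N, time in s.
With the tool pointing down it reaches from about 0.4 to 0.85 m from the base axis. Payload 4.5 kg.
Tool frame: the origin (TCP) lies between the finger pads; the fingertips stand 11 mm ahead of it and the grasp point (between the pads) lies 8 mm behind it (r.nose_length is the distance from the TCP to the fingertips, in m); z points along the fingers, y is the line along which they close (so a half turn about z gives the same grasp; the last joint's range is limited). The gripper opens to 88 mm and grips with 3 to 60 N. Pads are 18 mm wide; open, the fingers measure 123 mm over their backs; the gripper's body (75 mm by 187 mm) begins 45 mm behind the grasp point.
Start: joints at [1.199, 0.689, -0.195, 1.565, 0.157, 0.902, -0.215], TCP at [0.247, -0.574, 0.25] pointing down, gripper open.
Joint ranges: [-3.01, 3.01], [-0.46, 2.08], [-1.47, 1.51], [0.13, 2.56], [-1, 4.14], [0.04, 2.09], [-2.66, 2.66]. Speed limits (rad/s): [2.57, 2.57, 3.14, 3.14, 3.14, 3.14, 3.14].

INTERFACE

Orientations are given as a unit quaternion [x, y, z, w].
In Python, from plant import get_state, snapshot, camera_model, r gives the robot as it stands.
- The arm moves only by the shell command python3 -m inch 'ROWS' [FORCE]. ROWS is text: rows parted by semicolons, each of 7 numbers parted by spaces: the opening, from -1 (shut) to 1 (fully open), then the shift along the tool's x, y, z in m, then the turn, a rotation vector about the tool's x, y, z in rad. A call has 1 to 20 rows; each row shifts and turns the commanded pose from where the row before left it, along the tool's axes as they then stand; what a row does not reach is not made up. A row lasts 1/12 s, in which the tool goes at most 41.7 mm and 7.16 degrees, less where a joint would pass 70% of its speed; a pose out of reach is approached as far as the arm can. A call is refused whole if a number of a shift passes 0.0417 or a number of a turn 0.125, either way. A call with a gripper value outside its range is refused whole. The fingers move at their own pace and stop on an object; FORCE is the grip in N (left out, the last holds). Time passes only in rows, so rows that do not move let the fingers close. It gives the time, the measured TCP pose, the force, the opening and the grip force at its end, in the units of the state.
- get_state(): the state, without advancing time (a new reading comes with each control period).
- snapshot(name): name is "scene" or "top"; returns (picture, depth): 420x560x3 uint8, red, green, blue; 420x560 float32, m along the optical axis (not along the pixel's ray), 0 where there is no reading.
- camera_model(name): a dict with "intrinsics" (3x3 intrinsics, pixels), "view" (4x4, takes a point from world to camera coordinates). Camera axes: x right, y down, z forward; pixel columns grow to the right and rows downward; lengths in m; the calibration is good to about 2 mm. A picture is of the moment at which its call begins. camera_model takes no time and is no camera call.
- r.finish_job(): hands the job in; it is judged then, once.
The state is a dict: "clock": time; "q": joint angles; "qd": joint speeds; "joint_torque": joint torques, N m; "tool_pos": TCP position; "eef_rot": TCP orientation; "contact_force": force on the tool from outside, world axes, zero at the start; "moment": the same for the moment, N m; "opening": opening from 0.0 (shut) to 1.0 (fully open); "finger_force": force on a finger pad.
Only numpy, scipy, OpenCV 4.12 (cv2) and the standard library are available. Lean on these libraries where they do the work, as an engineer would, in place of code of your own. Each camera call takes 0.05 s, during which the arm holds its last target. There are 200 camera calls.

## Working session

There is one attempt and no reset: what is moved stays moved. The work goes in short steps, Python scripts to look and compute and a shell command to move; the robot and the scene stay as the last step left them, time stands still between calls to the robot, and variables do not carry over. Pictures are saved under pics/ and viewed, at most 10 in all, crops included, and the job is handed in when it is done.

```bash
mkdir -p pics; cat > h.py <<'E'
import numpy as np, cv2
from plant import get_state, snapshot, camera_model, r
def cloud(name):
    im,d=snapshot(name); c=camera_model(name); K=np.array(c["intrinsics"]);V=np.array(c["view"])
    v,u=np.mgrid[:420,:560]
    P=np.stack([(u-K[0,2])/K[0,0]*d,(v-K[1,2])/K[1,1]*d,d,np.ones_like(d)],-1)
    W=(P@np.linalg.inv(V).T)[...,:3]; W[d==0]=np.nan
    return im,W
E
python3 - <<'E'
from h import *
for n in ("top","scene"):
    im,W=cloud(n); cv2.imwrite(f"pics/{n}1.png",im[...,::-1]); np.save(n,W)
s=get_state(); print(s["clock"],s["tool_pos"],s["eef_rot"])
E
```

```text
0.1 [ 0.24645753 -0.57376914  0.24899191] [ 9.79481194e-01  2.01533913e-01 -2.27529842e-04 -7.88189745e-04]
```

View pics/top1.png

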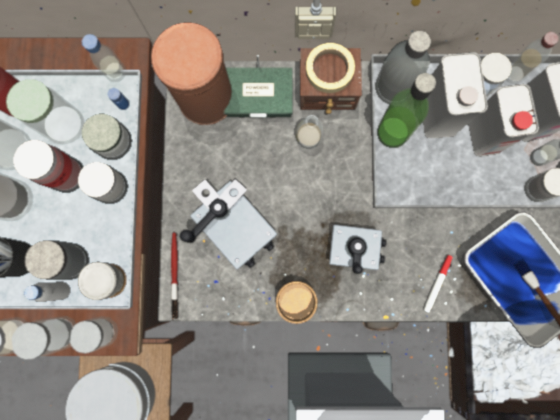

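View pics/scene1.png

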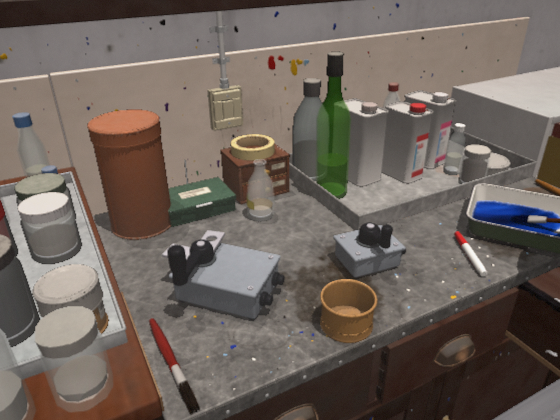

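```bash
python3 - <<'E'
from h import *
W=np.load("top.npy"); Z=W[...,2]
print("px",[W[v,u].round(3).tolist() for v,u in ((210,218),(235,187),(240,240),(190,205),(187,235),(245,357),(262,357),(135,308),(300,296))])
sub=np.zeros(Z.shape,bool); sub[165:285,165:285]=1
m=(sub&(Z>.05)&(Z<.0635)); 
pts=W[m][:,:2].astype(np.float32)
m2=(sub&(Z>.054)&(Z<.0605)).astype(np.uint8)
n,l,st,c=cv2.connectedComponentsWithStats(m2); k=1+st[1:,4].argmax()
b=W[l==k][:,:2].astype(np.float32); print("box",cv2.minAreaRect(b))
for lo,hi in ((.061,.068),(.068,.078),(.078,.095),(.125,.16)):
    q=W[sub&(Z>lo)&(Z<hi)]; print(lo,hi,len(q),np.nanmedian(q,0).round(3),np.nanmin(q,0).round(3),np.nanmax(q,0).round(3))
s2=np.zeros(Z.shape,bool); s2[210:290,315:400]=1
for lo,hi in ((.04,.055),(.09,.13)):
    q=W[s2&(Z>lo)&(Z<hi)]; print("small",len(q),np.nanmedian(q,0).round(3),np.nanmin(q,0).round(3),np.nanmax(q,0).round(3))
s=np.load("scene.npy"); q=s[175:215,250:270].reshape(-1,3); q=q[(q[:,2]>.02)&(q[:,2]<.14)]; print("flask",np.median(q,0))
im=cv2.imread("pics/top1.png"); cv2.imwrite("pics/crop.png",cv2.resize(im[165:285,165:285],None,fx=5,fy=5,interpolation=2))
E
```

```text
px [[0.571, 0.325, 0.088], [0.514, 0.377, 0.143], [0.509, 0.28, 0.066], [0.627, 0.367, 0.004], [0.622, 0.291, 0.074], [0.498, 0.033, 0.083], [0.463, 0.033, 0.078], [0.732, 0.135, 0.091], [0.381, 0.159, 0.001]]
box ((0.5287647247314453, 0.28180015087127686), (0.11574596166610718, 0.1158427819609642), 41.56814193725586)
0.061 0.068 1370 [0.544 0.296 0.062] [0.456 0.205 0.061] [0.639 0.384 0.068]
0.068 0.078 401 [0.607 0.302 0.074] [0.513 0.268 0.068] [0.64  0.377 0.078]
0.078 0.095 512 [0.562 0.339 0.089] [0.503 0.273 0.078] [0.628 0.381 0.095]
0.125 0.16 140 [0.514 0.38  0.14 ] [0.502 0.369 0.126] [0.527 0.393 0.146]
small 1507 [0.498 0.039 0.05 ] [ 0.448 -0.024  0.043] [0.543 0.087 0.055]
small 76 [0.448 0.035 0.109] [0.44  0.025 0.103] [0.458 0.043 0.113]
flask [0.73349013 0.14103774 0.06640411]
```

View pics/crop.png

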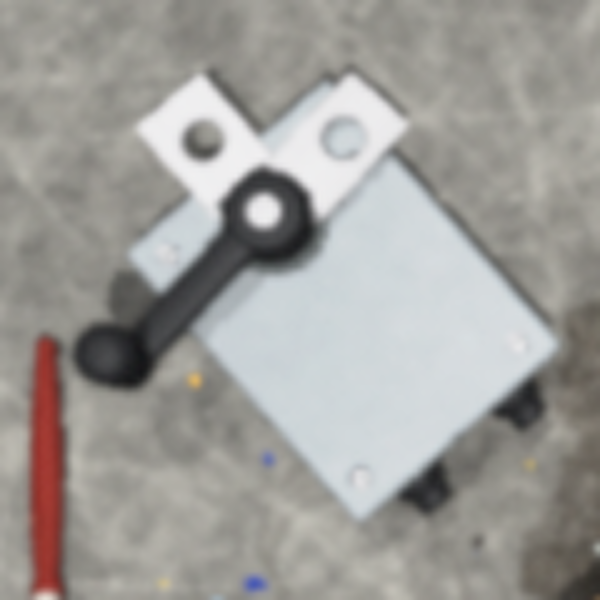

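The top crop shows the lug hole at full-picture pixel (205.8,192.8), the tail hole at (233.8,192.4), the hub at (217.6,207.2), the grip's ball at about (187,236), and box corners at (276,234) and (237,268). Next I intersect the pixel rays with the known heights.

```bash
python3 - <<'E'
from h import *
c=camera_model("top");K=np.array(c["intrinsics"]);Vi=np.linalg.inv(c["view"])
def ray(u,v,z):
    d=Vi[:3,:3]@np.linalg.solve(K,[u,v,1]);o=Vi[:3,3];return (o+d*(z-o[2])/d[2])[:2]
L=ray(205.8,192.8,.066);T=ray(233.8,192.4,.074)
cs=[ray(165+a/5,165+b/5,.06) for a,b in ((127,255),(556,345),(360,517))]
print("lug",L,"tail",T,"LT",np.linalg.norm(L-T))
print("sides",np.linalg.norm(cs[0]-cs[2]),np.linalg.norm(cs[1]-cs[2]))
y=cs[0]-cs[2];y/=np.linalg.norm(y);x=np.array([y[1],-y[0]])
O=(cs[0]+cs[1])/2; print("O",O,"y",y,"axis",O+.045*y,"lug pred",O+.091*y)
A=L-.046*y
print("axis from lug",A,"A-T",np.linalg.norm(A-T))
for zz in (.089,.095,.1): print("hub",ray(217.6,207.2,zz))
W=np.load("top.npy");G=np.array([.514,.380])
for a in (A,O+.045*y):
  for n,g in (("grip",G-a),("tail",a-T)):
    print(n,np.linalg.norm(g),"th",np.arctan2(g@-y,g@-x))
print("target grip",A-.085*y, "flask axis d")
E
```

```text
lug [0.61095855 0.35464207] tail [0.6105737  0.29342772] LT 0.06121556088207043
sides 0.15145565158981644 0.11072201116981024
O [0.54192707 0.29516611] y [0.73933796 0.67333452] axis [0.57519728 0.32546616] lug pred [0.60920683 0.35643955]
axis from lug [0.57694901 0.32366868] A-T 0.04522317618750317
hub [0.57661944 0.32542427]
hub [0.57582716 0.32459643]
hub [0.57516692 0.32390656]
grip 0.08447363404340635 th 0.10211177740408935
tail 0.04522317618750317 th 0.09962090790158852
grip 0.08196979247947506 th 0.10420190201684043
tail 0.04772790130347106 th 0.09616193386133973
target grip [0.51410528 0.26643525] flask axis d
```

Everything agrees: the axis is at about (0.576, 0.3245), the handle angle about 0.10 and the grip at (0.513, 0.381). Now I'll check clearance around the gripper and do the transfer, starting with a turn of −1 rad about tool z.

```bash
python3 - <<'E'
from h import *
for n in("top","scene"):
    W=np.load(n+".npy").reshape(-1,3); W=W[np.isfinite(W[:,2])]
    for y0 in np.arange(.40,.62,.03):
        m=(abs(W[:,1]-y0)<.015)&(W[:,0]>.4)&(W[:,0]<.7)&(W[:,2]<.6)
        if m.any(): print(n,y0.round(2),W[m,2].max().round(3),end="; ")
    q=W[(W[:,1]<.4)&(W[:,0]>.3)&(W[:,0]<.7)&(W[:,1]>-.35)]; print("max z on way",q[:,2].max())
E
python3 -m inch '1 0 0 0 0 0 -0.11; 1 0 0 0 0 0 -0.11; 1 0 0 0 0 0 -0.11; 1 0 0 0 0 0 -0.11; 1 0 0 0 0 0 -0.11; 1 0 0 0 0 0 -0.11; 1 0 0 0 0 0 -0.11; 1 0 0 0 0 0 -0.11; 1 0 0 0 0 0 -0.11; 1 0 0 0 0 0 0'
cat >> h.py <<'E'
from scipy.spatial.transform import Rotation as R
def go(x,y,z,yang=None):
    s=get_state(); Rm=R.from_quat(s["eef_rot"]).as_matrix()
    print("q",np.round(s["q"],2),"pos",np.round(s["tool_pos"],4),"yang",np.degrees(np.arctan2(Rm[1,1],Rm[0,1])).round(1))
    print("tool shift",(Rm.T@(np.array([x,y,z])-s["tool_pos"])).round(4))
    if yang is not None: print("tool z turn",-np.radians((yang-np.degrees(np.arctan2(Rm[1,1],Rm[0,1]))+180)%360-180).round(3) if 0 else -np.radians((yang-np.degrees(np.arctan2(Rm[1,1],Rm[0,1]))+180)%360-180))
E
python3 -c "
from h import *
go(.48,-.1,.25,48)"
```

```text
top 0.4 0.146; top 0.43 0.021; top 0.46 0.13; top 0.49 0.214; top 0.52 0.217; top 0.55 0.216; top 0.58 0.272; top 0.61 0.275; max z on way 0.14552745376603426
scene 0.4 0.143; scene 0.43 0.017; scene 0.46 0.126; scene 0.49 0.211; scene 0.52 0.214; scene 0.55 0.214; scene 0.58 0.246; scene 0.61 0.21; max z on way 0.14320294382599086
clock: 0.93
tool_pos: [0.2463, -0.574, 0.2491]
eef_rot: [0.765, 0.644, 0.0, -0.001]
contact_force: [0.5, -0.5, 0.0]
opening: 1.0
finger_force: 0.0
q [ 1.35  0.72 -0.48  1.56  0.38  0.96  0.58] pos [ 0.2463 -0.574   0.2491] yang -9.9
tool shift [ 5.071e-01  1.489e-01 -3.000e-04]
tool z turn -1.010240061084612
```

```bash
python3 -m inch '1 .0317 .0093 0 0 0 0; 1 .0317 .0093 0 0 0 0; 1 .0317 .0093 0 0 0 0; 1 .0317 .0093 0 0 0 0; 1 .0317 .0093 0 0 0 0; 1 .0317 .0093 0 0 0 0; 1 .0317 .0093 0 0 0 0; 1 .0317 .0093 0 0 0 0; 1 .0317 .0093 0 0 0 0; 1 .0317 .0093 0 0 0 0; 1 .0317 .0093 0 0 0 0; 1 .0317 .0093 0 0 0 0; 1 .0317 .0093 0 0 0 0; 1 .0317 .0093 0 0 0 0; 1 .0317 .0093 0 0 0 0; 1 .0317 .0093 0 0 0 0; 1 0 0 0 0 0 0'
python3 -c "
from h import *
go(.513,.381,.25,25)"
```

```text
clock: 2.35
tool_pos: [0.4851, -0.0928, 0.2504]
eef_rot: [0.764, 0.645, 0.003, -0.0]
contact_force: [1.4, 0.8, 0.3]
opening: 0.999
finger_force: 0.0
q [ 0.39  0.54 -0.44  1.95  0.34  0.72 -0.42] pos [ 0.4851 -0.0928  0.2504] yang -9.6
tool shift [ 0.4718 -0.0517  0.0029]
tool z turn -0.6041570802749935
```

```bash
python3 -m inch '1 .0337 -.0037 0 0 0 0; 1 .0337 -.0037 0 0 0 0; 1 .0337 -.0037 0 0 0 0; 1 .0337 -.0037 0 0 0 0; 1 .0337 -.0037 0 0 0 0; 1 .0337 -.0037 0 0 0 0; 1 .0337 -.0037 0 0 0 0; 1 .0337 -.0037 0 0 0 0; 1 .0337 -.0037 0 0 0 0; 1 .0337 -.0037 0 0 0 0; 1 .0337 -.0037 0 0 0 0; 1 .0337 -.0037 0 0 0 0; 1 .0337 -.0037 0 0 0 0; 1 .0337 -.0037 0 0 0 0; 1 0 0 0 0 0 0'
python3 -m inch '1 0 0 0 0 0 -.1; 1 0 0 0 0 0 -.1; 1 0 0 0 0 0 -.1; 1 0 0 0 0 0 -.1; 1 0 0 0 0 0 -.1; 1 0 0 0 0 0 -.1; 1 0 0 0 0 0 0'
python3 -c "
from h import *
go(.513,.381,.113,25)
im,W=cloud('scene'); cv2.imwrite('pics/s2.png',im[...,::-1])"
```

```text
clock: 3.6
tool_pos: [0.5102, 0.3818, 0.2497]
eef_rot: [0.764, 0.645, 0.002, -0.003]
contact_force: [-1.2, 0.1, 0.7]
opening: 0.999
finger_force: 0.0
clock: 4.18
tool_pos: [0.5127, 0.3721, 0.2492]
eef_rot: [0.542, 0.84, -0.001, -0.0]
contact_force: [-0.3, -0.0, 0.2]
opening: 1.001
finger_force: 0.0
q [-0.41  0.74 -0.54  1.53  0.43  0.99 -0.65] pos [0.5127 0.3721 0.2492] yang 24.3
tool shift [0.008  0.0041 0.1362]
tool z turn -0.01160174266971746
```

View pics/s2.png

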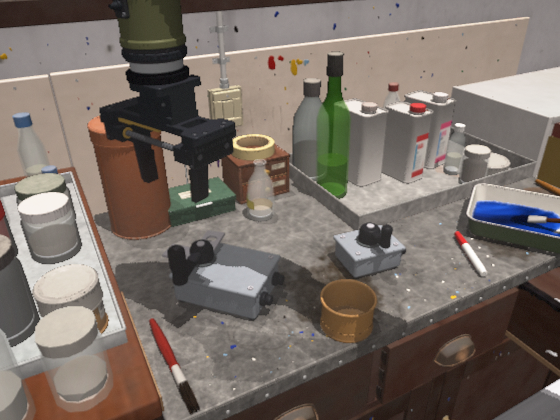

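The scene picture shows the open gripper at about (165,130), above the grip at (178,265) and clear of the jars and pot. I'll descend and pinch.

```bash
python3 -m inch '1 .008 .004 .006 0 0 0; 1 0 0 .02 0 0 0; 1 0 0 .02 0 0 0; 1 0 0 .02 0 0 0; 1 0 0 .02 0 0 0; 1 0 0 .02 0 0 0; 1 0 0 .02 0 0 0; 1 0 0 .01 0 0 0; 1 0 0 0 0 0 0; 1 0 0 0 0 0 0'
python3 -c "
from h import *
go(.513,.381,.113,25)"
```

```text
clock: 5.07
tool_pos: [0.5129, 0.3822, 0.1135]
eef_rot: [0.542, 0.84, -0.0, -0.0]
contact_force: [0.1, -0.6, 0.9]
opening: 1.004
finger_force: 0.0
q [-0.47  0.91 -0.46  1.61  0.54  0.74 -0.75] pos [0.5129 0.3822 0.1135] yang 24.3
tool shift [-0.0012 -0.0004  0.0005]
tool z turn -0.012184088333827744
```

```bash
python3 -m inch '-1 0 0 0 0 0 0; -1 0 0 0 0 0 0; -1 0 0 0 0 0 0; -1 0 0 0 0 0 0; -1 0 0 0 0 0 0; -1 0 0 0 0 0 0; -1 0 0 0 0 0 0; -1 0 0 0 0 0 0; -1 0 0 0 0 0 0; -1 0 0 0 0 0 0; -1 0 0 0 0 0 0; -1 0 0 0 0 0 0' 20
cat >> h.py <<'E'
A=np.array([.576,.3245]); ph0=np.arctan2(.739,-.673)
def theta():
    p=get_state()["tool_pos"][:2]-A; return np.linalg.norm(p),(np.arctan2(p[1],p[0])-ph0)%(2*np.pi)
E
python3 - <<'E'
from h import *
go(.513,.381,.113,25); print(theta())
# rows: rotate dth with tool turning: constant row in tool frame
s=get_state(); Rm=R.from_quat(s["eef_rot"]).as_matrix(); a=np.append(A,s["tool_pos"][2])
for dth in (.1,.105):
    Q=R.from_rotvec([0,0,dth]).as_matrix(); print(dth,Rm.T@(Q@(s["tool_pos"]-a)+a-s["tool_pos"]))
E
```

```text
clock: 6.07
tool_pos: [0.5141, 0.3819, 0.1138]
eef_rot: [0.542, 0.84, 0.001, 0.001]
contact_force: [2.9, 1.7, -1.9]
opening: 0.285
finger_force: 20.0
q [-0.47  0.91 -0.46  1.61  0.54  0.74 -0.75] pos [0.5141 0.3819 0.1138] yang 24.3
tool shift [-0.0003 -0.0014  0.0008]
tool z turn -0.011844544966839269
(np.float64(0.08439539659224153), np.float64(0.08478003883971796))
0.1 [-3.66164920e-03 -7.59991272e-03 -1.20988459e-05]
0.105 [-3.86450434e-03 -7.96993117e-03 -1.26823589e-05]
```

The grip is pinched: the opening reads 25 mm and the radius 84 mm, as expected. I'll swing it along the arc with the tool turning along, first 5 rows and then check.

```bash
python3 -m inch '-1 -.0037 -.0076 0 0 0 -.1; -1 -.0037 -.0076 0 0 0 -.1; -1 -.0037 -.0076 0 0 0 -.1; -1 -.0037 -.0076 0 0 0 -.1; -1 -.0037 -.0076 0 0 0 -.1; -1 0 0 0 0 0 0'
python3 - <<'E'
from h import *
go(.513,.2673,.113,109); print(theta())
E
```

```text
clock: 6.57
tool_pos: [0.4945, 0.3428, 0.1137]
eef_rot: [0.317, 0.949, -0.001, 0.001]
contact_force: [4.7, -2.1, -1.3]
opening: 0.284
finger_force: 20.0
q [-0.37  0.9  -0.57  1.73  0.7   0.73 -0.38] pos [0.4945 0.3428 0.1137] yang 53.1
tool shift [-0.0601 -0.0492  0.0009]
tool z turn -0.9761497913167073
(np.float64(0.08352636005822733), np.float64(0.6117959478732873))
```

```bash
python3 -m inch '-1 -.0037 -.0076 0 0 0 -.1; -1 -.0037 -.0076 0 0 0 -.1; -1 -.0037 -.0076 0 0 0 -.1; -1 -.0037 -.0076 0 0 0 -.1; -1 -.0037 -.0076 0 0 0 -.1; -1 -.0037 -.0076 0 0 0 -.1; -1 -.0037 -.0076 0 0 0 -.1; -1 -.0037 -.0076 0 0 0 -.1; -1 -.0037 -.0076 0 0 0 -.1; -1 0 0 0 0 0 0; -1 0 0 0 0 0 0; -1 0 0 0 0 0 0'
python3 - <<'E'
from h import *
go(.513,.2673,.113,109); print(theta())
E
```

```text
clock: 7.57
tool_pos: [0.5096, 0.2732, 0.1137]
eef_rot: [-0.124, 0.992, -0.0, 0.001]
contact_force: [5.2, 0.0, -3.4]
opening: 0.286
finger_force: 20.0
q [-0.14  0.94 -0.79  1.8   0.91  0.81  0.42] pos [0.5096 0.2732 0.1137] yang 104.3
tool shift [-0.0019 -0.0066  0.0008]
tool z turn -0.08248563279785928
(np.float64(0.08391433121153882), np.float64(1.489239763812309))
```

```bash
python3 -m inch '-1 -.003 -.0066 0 0 0 -.085; -1 0 0 0 0 0 0; -1 0 0 0 0 0 0; -1 0 0 0 0 0 0'
python3 - <<'E'
from h import *
print(theta())
E
python3 -m inch '1 0 0 0 0 0 0; 1 0 0 0 0 0 0; 1 0 0 0 0 0 0; 1 0 0 0 0 0 0; 1 0 0 0 0 0 0; 1 0 0 0 0 0 0; 1 0 0 0 0 0 0; 1 0 0 0 0 0 0; 1 0 0 0 0 0 0'
python3 -m inch '1 0 0 -.02 0 0 0; 1 0 0 -.02 0 0 0; 1 0 0 -.02 0 0 0; 1 0 0 -.02 0 0 0; 1 0 0 -.02 0 0 0; 1 0 0 -.02 0 0 0; 1 0 0 -.02 0 0 0; 1 0 0 0 0 0 0'
python3 - <<'E'
from h import *
go(.45,.0,.25)
im,W=cloud('top'); cv2.imwrite('pics/t3.png',im[...,::-1]);cv2.imwrite("pics/t3c.png",cv2.resize(im[165:285,165:285,::-1],None,fx=5,fy=5,interpolation=2))
E
```

```text
clock: 7.9
tool_pos: [0.5133, 0.2682, 0.1138]
eef_rot: [-0.167, 0.986, 0.0, 0.001]
contact_force: [5.1, 1.0, -3.2]
opening: 0.285
finger_force: 20.0
(np.float64(0.08425792651967436), np.float64(1.563690653222503))
clock: 8.65
tool_pos: [0.513, 0.2673, 0.1137]
eef_rot: [-0.169, 0.986, -0.0, -0.0]
contact_force: [0.9, 0.2, -0.1]
opening: 0.94
finger_force: 0.0
clock: 9.32
tool_pos: [0.514, 0.2692, 0.2575]
eef_rot: [-0.169, 0.986, 0.002, 0.003]
contact_force: [0.3, 0.5, -0.3]
opening: 0.999
finger_force: 0.0
q [-0.04  0.77 -0.96  1.68  0.71  1.07  0.69] pos [0.514  0.2692 0.2575] yang 109.4
tool shift [ 0.15   -0.2326  0.006 ]
```

View pics/t3c.png

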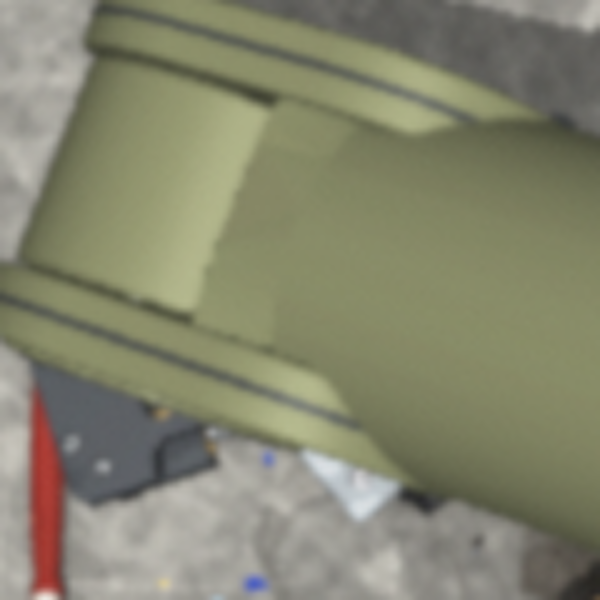

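The arm hides the isolator in this picture, so I'll move the tool clear along −y and look again.

```bash
python3 -m inch '1 .015 -.023 0 0 0 0; 1 .015 -.023 0 0 0 0; 1 .015 -.023 0 0 0 0; 1 .015 -.023 0 0 0 0; 1 .015 -.023 0 0 0 0; 1 .015 -.023 0 0 0 0; 1 .015 -.023 0 0 0 0; 1 .015 -.023 0 0 0 0; 1 .015 -.023 0 0 0 0; 1 .015 -.023 0 0 0 0; 1 .015 -.023 0 0 0 0; 1 .015 -.023 0 0 0 0; 1 .015 -.023 0 0 0 0;1 0 0 0 0 0 0; 1 0 0 0 0 0 0'
python3 - <<'E'
from h import *
im,W=cloud('top'); cv2.imwrite("pics/t4c.png",cv2.resize(im[165:285,165:285,::-1],None,fx=5,fy=5,interpolation=2))
Z=W[165:285,165:285,2]; q=W[165:285,165:285][(Z>.13)&(Z<.16)]; g=np.median(q,0); print("grip",len(q),g)
p=g[:2]-A; print(np.linalg.norm(p),(np.arctan2(p[1],p[0])-ph0)%6.283)
E
```

```text
clock: 10.62
tool_pos: [0.4275, -0.0811, 0.2526]
eef_rot: [-0.167, 0.986, 0.0, -0.001]
contact_force: [0.8, 0.7, -0.0]
opening: 1.001
finger_force: 0.0
grip 128 [0.51386773 0.26878335 0.14042483]
0.08345516355116148 1.5629335477428645
```

View pics/t4c.png

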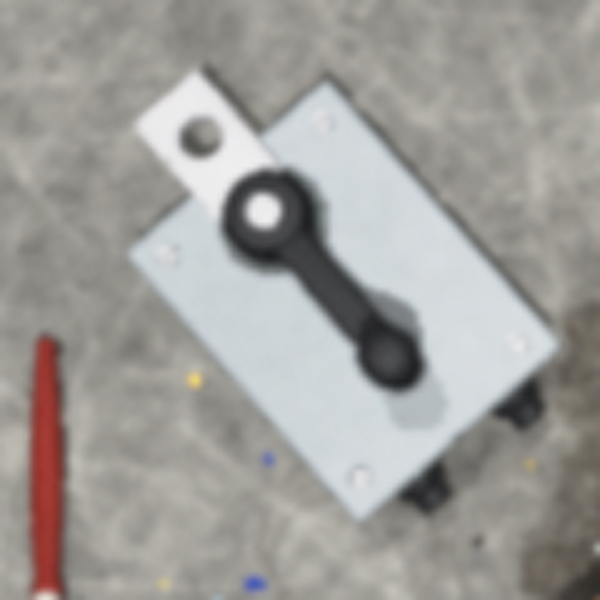

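The picture shows the tail plate squarely over the lug: the hole is at crop pixel (201,136), where the lug hole was at (204,139). The handle measures 1.563 rad and the arm is clear.

```bash
python3 -c "
from plant import r
print(r.finish_job())"
```

```text
the job is handed in; nothing more can be done
None
```

The job is handed in at about 10.7 s: the main isolator's handle is at off (measured about 1.56 rad), the tail hole lies over the lug hole, the robot has let go and is clear, and it kept away from the small isolator and the flask throughout.

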